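Turn the cup warmer up and start it

TASK

The cup warmer on the counter is set too low. Lay a fingertip on its big knurled dial and turn it clockwise (seen from above) by friction until the white pointer clicks into place at the long mark; then press the round start button right down and let it come back up. Leave the cups on the warmer and the milk jug standing where they are.

Things in the scene. Friction and masses are not known exactly. Their poses are not given: they have to be found in the camera images.
- warmer: cup warmer: low aluminium box 250 (x) x 200 (y) x 50 mm high, fixed to the counter; at its back a dark steel plate (92 x 186 mm, top 54 mm above the counter) with two cups. Origin: centre of its underside; x points away from its front (to the cups), y to its left, z up. Dial axis at x = -50, y = +35 mm, start button at x = -50, y = -62 mm
- dial_top (a point): centre of the dial's top, on its vertical axis, 70 mm above the counter. Black disc, 92 mm across, 14 mm thick, knurled edge, flat grippy top. Pressed, it sinks up to 4 mm on a spring (2 N at first, 10 N at the bottom) and can be turned at any depth. About 0.5 N along the rim turns it over a click, more if a fingertip pressed on it does not turn along; let go, it falls into the nearest click
- dial_pointer (a point): outer end of the dial's white pointer line, on the top face, 44 mm from the axis; turns with the dial
- long_mark (a point): middle of the long mark: the one black bar (12 x 5 mm) printed on the warmer beside the dial, 54.5 mm from the dial's axis; the other six click positions have small round dots. It lies at the front of the dial, 24 degrees round to the left of straight ahead (the -x of the warmer)
- dial (a joint): angle of the dial (rad), growing clockwise seen from above. Seven click positions 0.419 apart from 0 (the dot on the side of the button) to 2.513; the long mark is the fifth, 1.676. It starts one or two clicks short of the long mark
- start_button_top (a point): centre of the top of the start button, a grey round push button of 28 mm diameter in a black housing, to the right of the dial; pressed straight down, it springs back
- start_button (a joint): travel of the start button (m): 0 up, 0.006 fully down, which takes about 5 N; it counts as pressed beyond 0.0045
- cup_left: the left espresso cup with a small ear, 65 x 82 x 58 mm, standing loose on the warmer's steel plate, leave it alone; origin: centre of its underside, z up
- cup_right: the right espresso cup with a small ear, 65 x 82 x 58 mm, standing loose on the warmer's steel plate, leave it alone; origin: centre of its underside, z up
- milk_jug: steel milk jug, 78 x 113 x 92 mm, standing loose behind the warmer, leave it alone; origin: centre of its underside, z up

How it is judged:
On the way, in this order (a step that is already met when the one before it is completed fails the run):
1. the dial rests in the click position at the long mark (value of joint dial between 1.576 and 1.776 rad and velocity of joint dial between -0.1 and 0.1 rad/s), for 0.3 s.
2. the start button is pressed down, the dial still at the long mark (value of joint start_button above 0.0045 m and value of joint dial between 1.576 and 1.776 rad), for 0.05 s.
At the end, for the whole second after the job is handed in: the dial rests within 0.1 rad (6 degrees) of the click position at the long mark; the start button, pressed past 4.5 mm after the dial was set, is back up (under 1.5 mm); both cups and the jug stand upright within 15 mm of where they were (all of step 1 and value of joint start_button below 0.0015 m and distance of each of cup_left, cup_right, milk_jug from where it was at the start of the episode below 0.015 m and angle between each of cup_left, cup_right, milk_jug's own z axis and vertical below 0.1 rad and linear speed of each of cup_left, cup_right, milk_jug below 0.02 m/s); the robot touches nothing.
It fails at once if a cup or the milk jug is shifted by more than 15 mm, lifted or tipped (distance of any of cup_left, cup_right, milk_jug from where it was at the start of the episode above 0.015 m or angle between any of cup_left, cup_right, milk_jug's own z axis and vertical above 0.3 rad).
It also fails if it takes over 42 s, if anything falls off the work surface, if the arm or the gripper's body presses on something with over 40 N, if the wrist force passes 120 N, or if a joint passes its speed limit or range.

ROBOT

A 6-joint arm with a two-finger parallel gripper is mounted at the origin on a cart in front of the work surface, level with it; the furniture and walls round the work are solid. World frame = base frame: x ahead of the robot, y to its left, z up, the work surface at z = 0. Lengths are in m, angles in rad, forces in N, time in s.
With the tool pointing down it reaches from about 0.25 to 0.775 m from the base axis. Payload 4 kg.
Tool frame: the origin (TCP) lies on the mounting face of the last link; the fingertips stand robot.tips_ahead ahead of it and the grasp point (between the pads) lies 180 mm ahead of it (robot.tips_ahead is the distance from the TCP to the fingertips, in m); z points along the fingers, y is the line along which they close (so a half turn about z gives the same grasp; the last joint's range is limited). The gripper opens to 94 mm and grips with 3 to 60 N. Pads are 16 mm wide; open, the fingers measure 119 mm over their backs; the gripper's body (75 mm by 177 mm) begins 78 mm behind the grasp point.
Start: joints at [-1.372, 0.087, 1.371, -0, 1.684, -0.103], TCP at [0.163, -0.525, 0.405] pointing down, gripper open.
Joint ranges: [-3.1, 3.1], [-0.76, 2.03], [0.27, 2.55], [-1.08, 4.22], [0.17, 2.65], [-2.57, 2.57]. Speed limits (rad/s): [2.79, 2.79, 3.14, 3.14, 3.14, 3.14].

INTERFACE

Orientations are given as a unit quaternion [w, x, y, z].
In Python, from rig import robot, viewer gives the robot as it stands.
- The arm moves only by the tool servo_tool, never from a script. Its argument "increments" is a list of rows, each a list of 7 numbers: the turn, a rotation vector about the tool's x, y, z in rad, then the shift along the tool's x, y, z in mm, then the opening, from 0 (shut) to 1 (fully open). In form: [[wx, wy, wz, x, y, z, jaw], ...]. A call has exactly 5 rows; each row shifts and turns the commanded pose from where the row before left it, along the tool's axes as they then stand; what a row does not reach is not made up. A row lasts 1/12 s, in which the tool goes at most 41.7 mm and 7.16 degrees, less where a joint would pass 70% of its speed; a pose out of reach is approached as far as the arm can. A call is refused whole if a number of a shift passes 41.7 or a number of a turn 0.125, either way. A call with a gripper value outside its range is refused whole. The fingers move at their own pace and stop on an object; "newtons" is the grip in N (left out, the last holds). Time passes only in rows, so rows that do not move let the fingers close, or fill a call up. It gives the time, the measured TCP pose, the force, the opening and the grip force at its end, in the units of the state.
- robot.get_obs(): the state, without advancing time (a new reading comes with each control period).
- viewer.read_camera(name): name is "side" or "top"; returns a dict with "pixels" (420x560x3 uint8, red, green, blue), "mtx" (3x3 intrinsics, pixels), "eye" and "orientation" of the camera in the world. Camera axes: x right, y up, looking along -z (the intrinsics and any distortion apply to the point x, -y, -z); pixel columns grow to the right and rows downward; lengths in m; the calibration is good to about 2 mm. A picture is of the moment at which its call begins. There is no depth.
- robot.hand_in(): hands the job in; it is judged then, once.
The state is a dict: "time_s": time; "joints": joint angles; "qvel": joint speeds; "joint_efforts": joint torques, N m; "tool_pos": TCP position; "ee_rot": TCP orientation; "force": force on the tool from outside, world axes, zero at the start; "torque": the same for the moment, N m; "finger_gap": finger opening in m; "grasp_force": force on a finger pad.
Only numpy, scipy, OpenCV 4.12 (cv2) and the standard library are available. Lean on these libraries where they do the work, as an engineer would, in place of code of your own. Each camera call takes 0.05 s, during which the arm holds its last target. There are 200 camera calls.

## Working session

There is one attempt and no reset: what is moved stays moved. The work goes in short steps, Python scripts to look and compute and a tool call to move; the robot and the scene stay as the last step left them, time stands still between calls to the robot, and variables do not carry over. Pictures are saved under pics/ and viewed, at most 10 in all, crops included, and the job is handed in when it is done.

Besides the shell and the picture viewer there is one more tool, called after "Request:" as name([rows], argument=value, ...), one row to a line, values as JSON. servo_tool: Moves the arm, as the interface text tells. Its arguments: {"type":"object","properties":{"increments":{"type":"array"},"newtons":{"type":"number"}},"required":["increments"]}

```bash
ls; mkdir -p pics
cat > h.py <<'E'
import numpy as np, cv2
from scipy.spatial.transform import Rotation as R
from rig import robot, viewer
def rot(q): return R.from_quat([q[1],q[2],q[3],q[0]]).as_matrix()
def snap(n,f=None):
    c=viewer.read_camera(n)
    if f: cv2.imwrite('pics/'+f,c['pixels'][:,:,::-1])
    return c
def mat(c): 
    o=np.array(c['orientation'],float)
    return rot(o) if o.size==4 else o.reshape(3,3)
def ray(c,u,v,z):
    K=np.array(c['mtx']); d=np.linalg.inv(K)@[u,v,1]; d=mat(c)@(d*[1,-1,-1]); e=np.array(c['eye'])
    return e+d*(z-e[2])/d[2]
def proj(c,p):
    q=mat(c).T@(np.array(p)-c['eye']); q=np.array(c['mtx'])@(q*[1,-1,-1]); return q[:2]/q[2]
E
python3 - <<'E'
from h import *
for n in('top','side'):
    c=snap(n,n+'0.png'); print(n,{k:v for k,v in c.items() if k!='pixels'})
print(robot.get_obs(), robot.tips_ahead)
E
```

```text
pics
top {'mtx': array([[531.57191067,   0.        , 279.20654336],
       [  0.        , 531.57191067, 208.30635411],
       [  0.        ,   0.        ,   1.        ]]), 'eye': array([ 0.41399867, -0.05408733,  1.10438978]), 'orientation': array([ 0.70905647,  0.05928788, -0.06141846, -0.69996546])}
side {'mtx': array([[516.29018843,   0.        , 276.89668919],
       [  0.        , 516.29018843, 209.89814363],
       [  0.        ,   0.        ,   1.        ]]), 'eye': array([0.53562945, 0.74122794, 0.57692838]), 'orientation': array([-0.03751961, -0.01485557,  0.48475465,  0.87371879])}
{'time_s': 0.1, 'joints': array([-1.37207757e+00,  8.78862798e-02,  1.37204332e+00,  1.91598302e-05,
        1.68358613e+00, -1.03086252e-01]), 'qvel': array([ 0.00065257, -0.00124095, -0.00366903, -0.00013621, -0.00157841,
       -0.00081667]), 'joint_efforts': array([ 2.34890198e-03, -3.41253448e+01, -3.03301227e+01,  7.19516468e-02,
        3.04750039e-02, -1.01545174e-04]), 'tool_pos': array([ 0.16347252, -0.52505308,  0.40364834]), 'ee_rot': array([-9.60893283e-04,  9.88635189e-01,  1.50331429e-01, -3.64503948e-05]), 'force': array([0.17124255, 0.85550559, 2.22906748]), 'torque': array([ 0.02492357,  0.02943603, -0.05625916]), 'grasp_force': 0.0, 'finger_gap': 0.09422911672080446} 0.1992
```

View pics/top0.png

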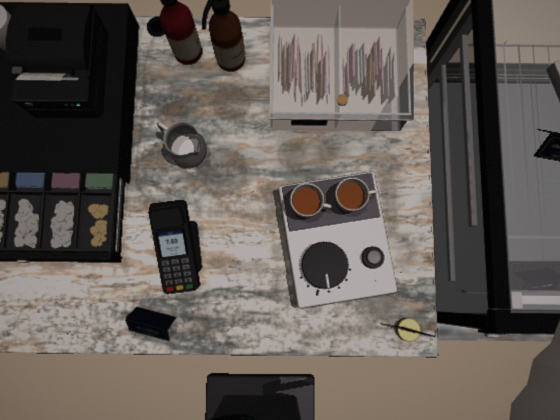

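View pics/side0.png

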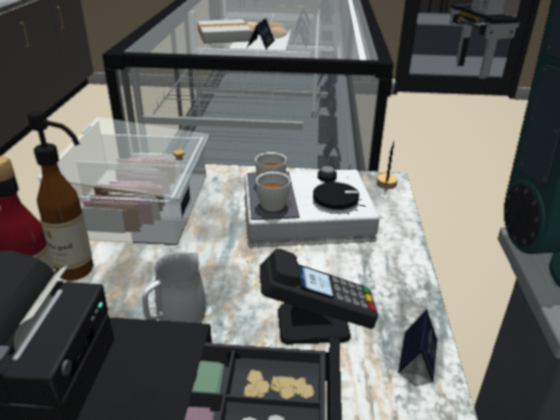

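Run:
```python
from h import *
c=snap('top'); im=c['pixels']; g=cv2.cvtColor(im,cv2.COLOR_RGB2GRAY)
roi=(slice(165,315),slice(270,405))
def cont(m,amin):
    m2=np.zeros_like(g); m2[roi]=(m[roi]*255).astype(np.uint8)
    cs,_=cv2.findContours(m2,cv2.RETR_LIST,cv2.CHAIN_APPROX_NONE); return [k for k in cs if cv2.contourArea(k)>amin]
for k in cont(g<70,6):
    if cv2.contourArea(k)<12000:
        (x,y),r=cv2.minEnclosingCircle(k); M=cv2.moments(k)
        print('dark',round(M['m10']/M['m00'],1),round(M['m01']/M['m00'],1),round(r,1),cv2.contourArea(k),ray(c,x,y,.07).round(4))
cv2.imwrite('pics/crop.png',cv2.resize(im[165:315,270:410,::-1],None,fx=4,fy=4,interpolation=cv2.INTER_CUBIC))
for a in((.2,-.3),(.4,-.3),(.2,0)):print(a,proj(c,[*a,0]))
```

```text
dark 291.8 289.7 22.2 133.5 [ 0.4449 -0.0845  0.07  ]
dark 373.9 256.6 7.4 150.0 [ 0.4995 -0.2414  0.07  ]
dark 372.2 257.0 11.0 347.0 [ 0.4988 -0.2382  0.07  ]
dark 324.0 264.2 23.6 1586.5 [ 0.4825 -0.1447  0.07  ]
dark 277.5 205.5 1.6 7.0 [ 0.5981 -0.0526  0.07  ]
dark 371.9 196.5 3.9 20.0 [ 0.6198 -0.2389  0.07  ]
dark 280.6 221.3 35.8 301.5 [ 0.5593 -0.061   0.07  ]
dark 370.3 186.5 2.5 9.0 [ 0.639  -0.2362  0.07  ]
dark 307.0 199.1 15.0 640.0 [ 0.6112 -0.1105  0.07  ]
dark 352.4 193.4 15.1 636.5 [ 0.6239 -0.2008  0.07  ]
dark 319.2 205.1 43.5 872.0 [ 0.61   -0.1441  0.07  ]
dark 364.8 176.5 7.1 24.5 [ 0.6582 -0.2246  0.07  ]
(0.2, -0.3) [399.76813997 411.30874479]
(0.4, -0.3) [397.22119529 308.52471327]
(0.2, 0) [248.22766828 409.4378798 ]
```

View pics/crop.png

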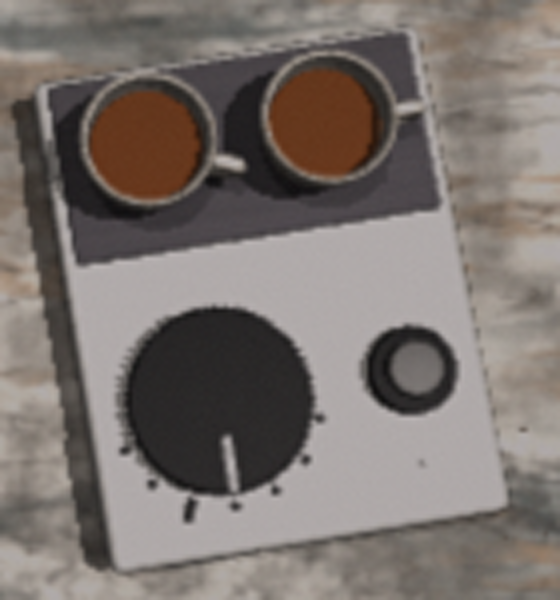

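Request:
servo_tool([
  [0, 0, 0, 16, -29, 0, 0],
  [0, 0, 0, 16, -29, 0, 0],
  [0, 0, 0, 16, -29, 0, 0],
  [0, 0, 0, 16, -29, 0, 0],
  [0, 0, 0, 16, -29, 0, 0],
], newtons=10)

```text
time_s: 0.57
tool_pos: [0.1968, -0.3614, 0.4041]
ee_rot: [-0.0, 0.989, 0.15, -0.0]
force: [0.6, 0.5, -0.7]
finger_gap: 0.064
grasp_force: 0.0
```

Request:
servo_tool([
  [0, 0, 0, 16, -29, 0, 0],
  [0, 0, 0, 16, -29, 0, 0],
  [0, 0, 0, 16, -29, 0, 0],
  [0, 0, 0, 16, -29, 0, 0],
  [0, 0, 0, 16, -29, 0, 0],
])

```text
time_s: 0.98
tool_pos: [0.2298, -0.1991, 0.4044]
ee_rot: [-0.0, 0.989, 0.15, 0.0]
force: [0.6, 0.3, 0.4]
finger_gap: 0.0305
grasp_force: 0.0
```

```bash
cat >> h.py <<'E'
def to(p,z=None):
    o=robot.get_obs(); d=rot(o['ee_rot']).T@(np.array(p)-o['tool_pos'])*1000
    print('t',round(o['time_s'],2),'pos',o['tool_pos'].round(4),'F',np.round(o['force'],2),'gap',round(o['finger_gap'],4),'q',o['joints'].round(2),'shift mm',d.round(1)); return o
E
python3 - <<'E'
from h import *
t=snap('top');C=ray(t,324.7,265,.07);B=ray(t,373.5,256.7,.068);print(C,B)
w=(B-C)[:2]; yaw=np.arctan2(w[0],-w[1]);print(np.degrees(yaw),np.hypot(*w))
s=viewer.read_camera('side')
print('side dial',proj(s,C),'btn',proj(s,B))
f=-np.array([np.cos(yaw),np.sin(yaw)]); p=C[:2]+.03*f; print('contact',p)
to([*p,.30])
E
```

```text
[ 0.48213379 -0.14572305  0.07      ] [ 0.49960878 -0.24108558  0.068     ]
10.384129184873087 0.09695043063940074
side dial [337.3832501  192.15400872] btn [328.2088366  170.23493029]
contact [ 0.45262515 -0.15113045]
t 1.08 pos [ 0.2303 -0.1975  0.4049] F [-0.68 -0.82  0.86] gap 0.023 q [-0.9  -0.49  1.85  0.    1.78  0.37] shift mm [225.8  23.1 105.3]
```

Request:
servo_tool([
  [0, 0, 0, 36, 4, 5, 0],
  [0, 0, 0, 38, 4, 5, 0],
  [0, 0, 0, 38, 4, 5, 0],
  [0, 0, 0, 38, 4, 5, 0],
  [0, 0, 0, 38, 4, 10, 0],
])

```text
time_s: 1.5
tool_pos: [0.4175, -0.1641, 0.3749]
ee_rot: [0.001, 0.989, 0.15, 0.001]
force: [0.6, -0.8, 0.4]
finger_gap: 0.0005
grasp_force: 0.0
```

Request:
servo_tool([
  [0, 0, 0, 20, 2, 20, 0],
  [0, 0, 0, 18, 1, 25, 0],
  [0, 0, 0, 0, 0, 30, 0],
  [0, 0, 0, 0, 0, 0, 0],
  [0, 0, 0, 0, 0, 0, 0],
])

```text
time_s: 1.92
tool_pos: [0.4522, -0.1559, 0.2976]
ee_rot: [-0.001, 0.989, 0.15, -0.002]
force: [0.9, 0.7, 0.6]
finger_gap: 0.0006
grasp_force: 0.0
```

Run:
```python
from h import *
s=snap('side'); cv2.imwrite('pics/s1.png',cv2.resize(s['pixels'][100:260,220:420,::-1],None,fx=3.5,fy=3.5,interpolation=cv2.INTER_CUBIC))
o=to([.4526,-.1511,.2692])
print(proj(s,o['tool_pos']-[0,0,.1992]))
```

```text
t 1.97 pos [ 0.4526 -0.1562  0.2998] F [-0.13  0.33  0.21] gap 0.0006 q [-0.45 -0.03  1.7  -0.    1.47  0.82] shift mm [ 1.5 -4.9 30.6]
[353.61997423 176.61371255]
```

View pics/s1.png

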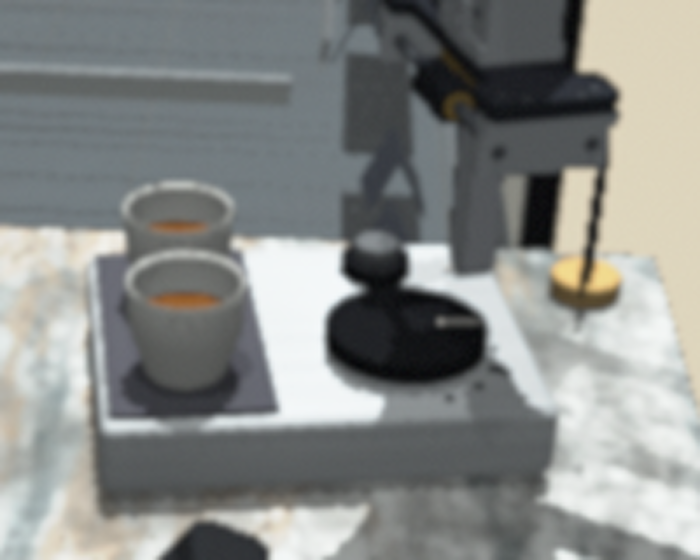

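Request:
servo_tool([
  [0, 0, 0, 0, 0, 10, 0],
  [0, 0, 0, 0, 0, 10, 0],
  [0, 0, 0, 0, 0, 7, 0],
  [0, 0, 0, 0, 0, 2, 0],
  [0, 0, 0, 0, 0, 2, 0],
])

```text
time_s: 2.38
tool_pos: [0.4522, -0.1556, 0.2685]
ee_rot: [0.0, 0.989, 0.15, -0.001]
force: [-2.0, 0.2, 3.5]
finger_gap: 0.0002
grasp_force: 1.6
```

Request:
servo_tool([
  [0, 0, 0, 0, 0, 0.5, 0],
  [0, 0, 0, 0, 0, 0.5, 0],
  [0, 0, 0, 0, 0, 0.5, 0],
  [0, 0, 0, 0, 0, 0, 0],
  [0, 0, 0, 0, 0, 0, 0],
])

```text
time_s: 2.8
tool_pos: [0.4525, -0.1557, 0.2677]
ee_rot: [0.001, 0.989, 0.15, -0.0]
force: [-5.1, -1.7, 4.8]
finger_gap: 0.0004
grasp_force: 2.4
```

Request:
servo_tool([
  [0, 0, 0.05, 0, -1.6, 0.3, 0],
  [0, 0, 0.05, 0, -1.6, 0.3, 0],
  [0, 0, 0.05, 0, -1.6, 0, 0],
  [0, 0, 0.05, 0, -1.6, 0, 0],
  [0, 0, 0.05, 0, -1.6, 0, 0],
])

```text
time_s: 3.22
tool_pos: [0.4516, -0.148, 0.2676]
ee_rot: [0.001, 1.0, 0.025, 0.001]
force: [-2.5, -2.2, 4.8]
finger_gap: 0.0001
grasp_force: 2.4
```

Request:
servo_tool([
  [0, 0, 0.05, 0, -1.6, 0, 0],
  [0, 0, 0.05, 0, -1.6, 0, 0],
  [0, 0, 0.05, 0, -1.6, 0, 0],
  [0, 0, 0.02, 0, -0.6, 0, 0],
  [0, 0, 0, 0, 0, 0, 0],
])

```text
time_s: 3.63
tool_pos: [0.4517, -0.1422, 0.2675]
ee_rot: [0.0, 0.998, -0.059, 0.001]
force: [-2.1, -0.5, 5.7]
finger_gap: 0.0003
grasp_force: 2.5
```

Run:
```python
from h import *
s=snap('side'); cv2.imwrite('pics/s2.png',cv2.resize(s['pixels'][150:250,280:400,::-1],None,fx=6,fy=6,interpolation=cv2.INTER_CUBIC))
to([.4526,-.1511,.2692])
```

```text
t 3.68 pos [ 0.4517 -0.1422  0.2675] F [-1.16  0.62  4.4 ] gap 0.0004 q [-0.43 -0.01  1.75  0.    1.4   1.26] shift mm [ 2.   8.7 -1.7]
```

View pics/s2.png

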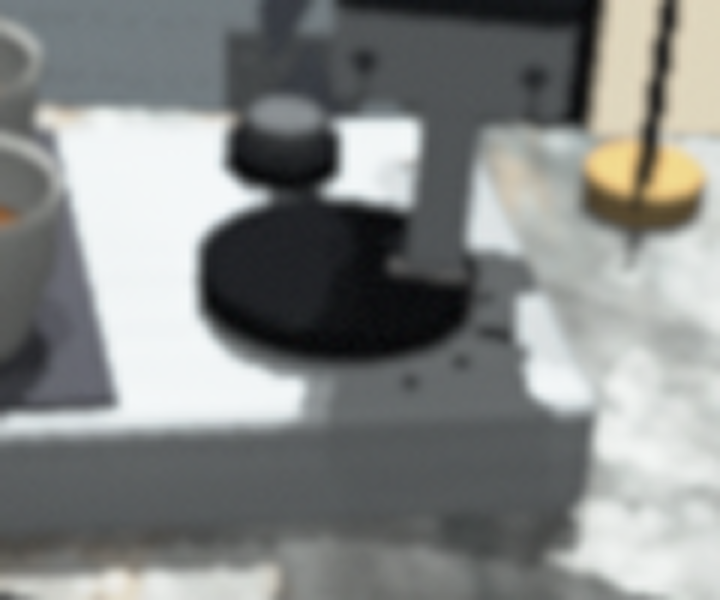

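Request:
servo_tool([
  [0, 0, 0, 0, 0, -2, 0],
  [0, 0, 0, 0, 0, -5, 0],
  [0, 0, 0, 0, 0, -20, 0],
  [0, 0, 0, 0, 0, -20, 0],
  [0, 0, 0, 0, 0, 0, 0],
])

```text
time_s: 4.1
tool_pos: [0.4524, -0.1425, 0.3175]
ee_rot: [0.001, 0.998, -0.059, 0.004]
force: [0.1, -0.2, -0.2]
finger_gap: 0.0006
grasp_force: 0.0
```

Run:
```python
from h import *
s=snap('side'); cv2.imwrite('pics/s3.png',cv2.resize(s['pixels'][150:250,280:400,::-1],None,fx=6,fy=6,interpolation=cv2.INTER_CUBIC))
to([.4996,-.2411,.32])
```

```text
t 4.15 pos [ 0.4519 -0.1424  0.3155] F [-0.47  0.43  0.09] gap 0.0003 q [-0.43 -0.05  1.69  0.    1.5   1.26] shift mm [59.  92.4 -4.1]
```

View pics/s3.png

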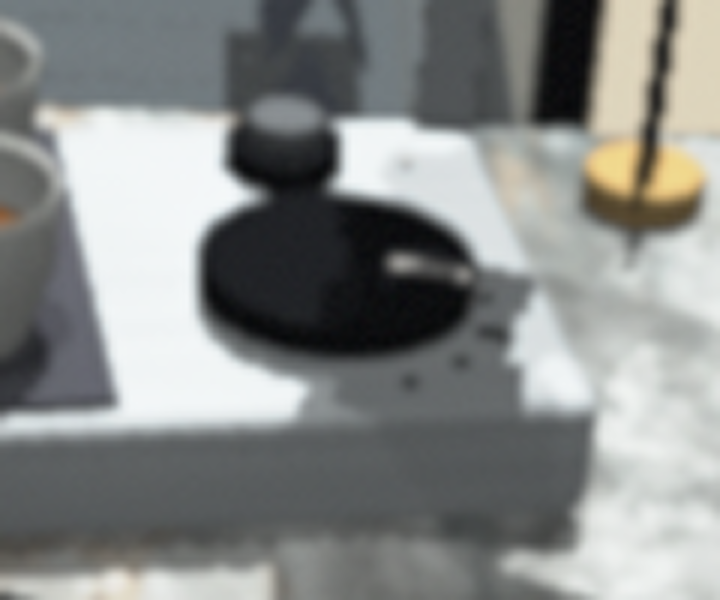

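Run:
```python
from h import *
s=snap('side')
f=lambda u,v,z: ray(s,280+u/6-.4,150+v/6-.4,z)[:2]
C=f(336,275,.07); C0=np.array([.4821,-.1457]); print(C)
a=lambda p:np.degrees(np.arctan2(p[1],-p[0]))
for n,c in(('side',C),('top',C0)):
  print(n,'ptr end',a(f(468,275,.07)-c),'mark',a(f(495,332,.05)-c),'dot',a(f(485,296,.05)-c),'inner->outer',a(f(468,275,.07)-f(392,262,.07)))
w=np.radians(10.4)
for th in (1.257,1.676):
  # angle of dial dir: long mark = front rotated 24deg cw
  g=np.pi+w-np.radians(24)-(th-1.676); p=C0+.044*np.array([np.cos(g),np.sin(g)]); q=proj(s,[*p,.07]); print(th,(q-[280,150]+.4)*6)
```

```text
[ 0.48584064 -0.13254942]
side ptr end -5.605029439305494 mark -2.641169528379709 dot -26.32988441618078 inner->outer 13.938729714382479
top ptr end 12.930273888805694 mark 12.177473663035965 dot -14.438414879873052 inner->outer 13.938729714382479
1.257 [478.37310655 249.77931087]
1.676 [479.89960468 277.7339157 ]
```

Request:
servo_tool([
  [0, 0, 0, 12, 18, 0, 0],
  [0, 0, 0, 18, 29, 0, 0],
  [0, 0, 0, 18, 29, 0, 0],
  [0, 0, 0, 10, 15, 0, 0],
  [0, 0, 0, 0, 0, 0, 0],
])

```text
time_s: 4.62
tool_pos: [0.4986, -0.2421, 0.3109]
ee_rot: [-0.0, 0.998, -0.061, -0.001]
force: [-0.6, -0.3, 0.1]
finger_gap: 0.0004
grasp_force: 0.0
```

Request:
servo_tool([
  [0, 0, 0, 0, 0, 15, 0],
  [0, 0, 0, 0, 0, 10, 0],
  [0, 0, 0, 0, 0, 6, 0],
  [0, 0, 0, 0, 0, 4, 0],
  [0, 0, 0, 0, 0, 0, 0],
])

```text
time_s: 5.03
tool_pos: [0.4974, -0.2386, 0.2769]
ee_rot: [-0.001, 0.998, -0.059, -0.001]
force: [0.3, -0.4, -0.4]
finger_gap: 0.0006
grasp_force: 0.0
```

Run:
```python
from h import *
s=snap('side'); cv2.imwrite('pics/s4.png',cv2.resize(s['pixels'][130:230,270:390,::-1],None,fx=6,fy=6,interpolation=cv2.INTER_CUBIC))
o=to([.499,-.240,.272]); print((proj(s,o['tool_pos']-[0,0,.1992])-[270,130])*6)
```

```text
t 5.08 pos [ 0.4977 -0.2388  0.2779] F [ 0.18 -0.63  0.59] gap 0.0006 q [-0.55  0.15  1.55  0.    1.44  1.14] shift mm [1.4 1.  5.9]
[356.60760616 217.63347224]
```

View pics/s4.png

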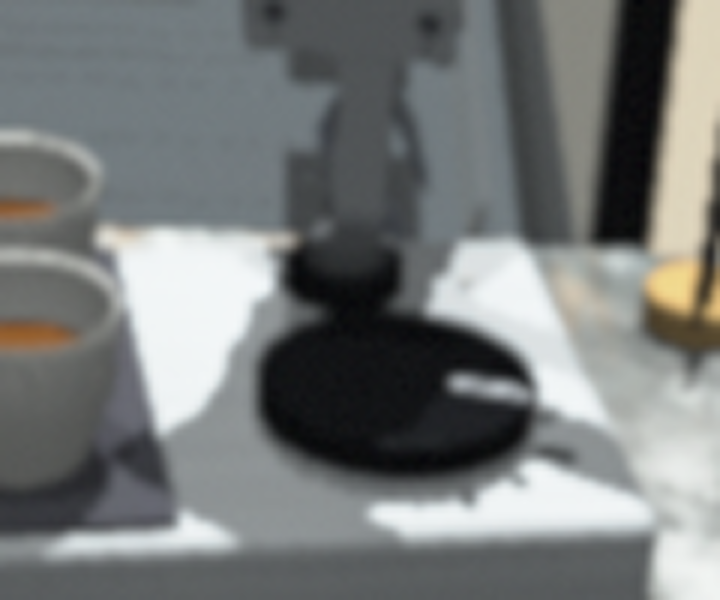

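Request:
servo_tool([
  [0, 0, 0, 1.5, 1, 1, 0],
  [0, 0, 0, 0, 0, 2, 0],
  [0, 0, 0, 0, 0, 2, 0],
  [0, 0, 0, 0, 0, 2, 0],
  [0, 0, 0, 0, 0, 0, 0],
])

```text
time_s: 5.5
tool_pos: [0.4994, -0.2407, 0.2715]
ee_rot: [0.0, 0.998, -0.059, 0.0]
force: [0.7, 0.4, 2.3]
finger_gap: 0.0007
grasp_force: 0.7
```

Request:
servo_tool([
  [0, 0, 0, 0, 0, 1, 0],
  [0, 0, 0, 0, 0, 1, 0],
  [0, 0, 0, 0, 0, 0, 0],
  [0, 0, 0, 0, 0, 0, 0],
  [0, 0, 0, 0, 0, 0, 0],
])

```text
time_s: 5.92
tool_pos: [0.4994, -0.2407, 0.2699]
ee_rot: [0.0, 0.998, -0.059, 0.0]
force: [0.5, 0.6, 2.4]
finger_gap: 0.0003
grasp_force: 1.1
```

Request:
servo_tool([
  [0, 0, 0, 0, 0, 1, 0],
  [0, 0, 0, 0, 0, 1, 0],
  [0, 0, 0, 0, 0, 0, 0],
  [0, 0, 0, 0, 0, 0, 0],
  [0, 0, 0, 0, 0, 0, 0],
])

```text
time_s: 6.33
tool_pos: [0.4994, -0.2407, 0.2678]
ee_rot: [0.0, 0.998, -0.059, 0.0]
force: [-0.8, 0.0, 2.9]
finger_gap: 0.0
grasp_force: 1.7
```

Request:
servo_tool([
  [0, 0, 0, 0, 0, 1, 0],
  [0, 0, 0, 0, 0, 1, 0],
  [0, 0, 0, 0, 0, 0, 0],
  [0, 0, 0, 0, 0, 0, 0],
  [0, 0, 0, 0, 0, 0, 0],
])

```text
time_s: 6.75
tool_pos: [0.4994, -0.2407, 0.2658]
ee_rot: [0.0, 0.998, -0.059, 0.0]
force: [0.4, -0.0, 3.8]
finger_gap: 0.0005
grasp_force: 2.3
```

Request:
servo_tool([
  [0, 0, 0, 0, 0, 1, 0],
  [0, 0, 0, 0, 0, 1, 0],
  [0, 0, 0, 0, 0, 0, 0],
  [0, 0, 0, 0, 0, 0, 0],
  [0, 0, 0, 0, 0, 0, 0],
])

```text
time_s: 7.17
tool_pos: [0.4994, -0.2406, 0.2653]
ee_rot: [0.0, 0.998, -0.059, 0.0]
force: [-3.0, 1.6, 11.5]
finger_gap: 0.0002
grasp_force: 5.4
```

Request:
servo_tool([
  [0, 0, 0, 0, 0, -3, 0],
  [0, 0, 0, 0, 0, -6, 0],
  [0, 0, 0, 0, 0, -20, 0],
  [0, 0, 0, 0, 0, -40, 0],
  [0, 0, 0, 0, 0, -40, 0],
])

```text
time_s: 7.58
tool_pos: [0.4987, -0.2404, 0.3704]
ee_rot: [-0.002, 0.998, -0.059, -0.003]
force: [0.2, -1.4, 0.3]
finger_gap: 0.0007
grasp_force: 0.0
```

Request:
servo_tool([
  [0, 0, 0, -36, -10, 0, 0],
  [0, 0, 0, -36, -10, 0, 0],
  [0, 0, 0, -36, -10, 0, 0],
  [0, 0, 0, -36, 0, 0, 0],
  [0, 0, 0, -20, 0, 0, 0],
])

```text
time_s: 8.0
tool_pos: [0.3374, -0.1903, 0.3715]
ee_rot: [-0.0, 0.998, -0.059, -0.001]
force: [-0.1, 0.6, 0.2]
finger_gap: 0.0006
grasp_force: 0.0
```

Request:
servo_tool([
  [0, 0, 0, -20, 0, 0, 0],
  [0, 0, 0, -20, 0, 0, 0],
  [0, 0, 0, 0, 0, 0, 0],
  [0, 0, 0, 0, 0, 0, 0],
  [0, 0, 0, 0, 0, 0, 0],
])

```text
time_s: 8.42
tool_pos: [0.3007, -0.1869, 0.3722]
ee_rot: [-0.0, 0.998, -0.059, -0.0]
force: [-0.8, 0.4, 0.1]
finger_gap: 0.0001
grasp_force: 0.0
```

Run:
```python
from h import *
c=snap('top'); cv2.imwrite('pics/t5.png',cv2.resize(c['pixels'][165:315,270:410,::-1],None,fx=4,fy=4,interpolation=cv2.INTER_CUBIC))
to([.3,-.2,.3])
```

```text
t 8.47 pos [ 0.3009 -0.187   0.3722] F [-0.09 -0.73  0.07] gap 0.0004 q [-0.72 -0.36  1.83  0.    1.67  0.97] shift mm [ 0.7 13.1 72.2]
```

View pics/t5.png

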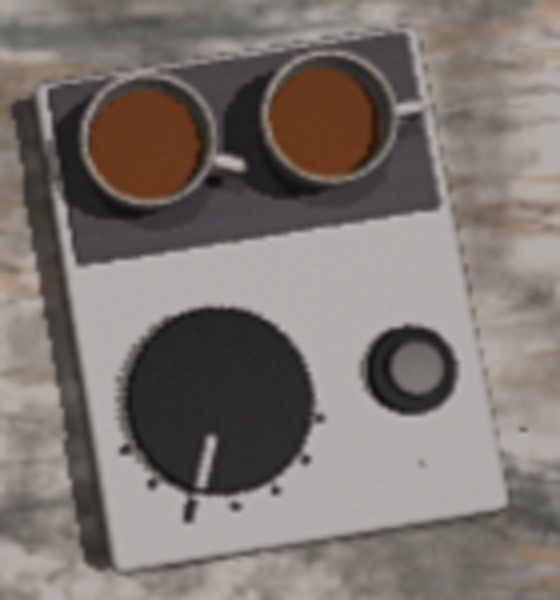

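The pointer now runs from (211,437) to (199,490), in line with the long mark at (190,511). The button is back up and the cups have not moved.

```bash
python3 -c "
from rig import robot
print(robot.hand_in())"
```

```text
the job is handed in; nothing more can be done
None
```

I turned the dial one click clockwise to the long mark, pressed the start button to its stop and let it come back up, and the cups and jug were not touched; the job is handed in, but no verdict came back.

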